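# Carry a loose gilded baluster on its tray into the storage box

## Task

In a gilding-restoration studio a turned gilded baluster lies loose on a handling tray, rolled off towards one end; its flaking gilding must not be touched by the robot nor knock against the tray's end boards, so handle only the tray. Lift the tray by its bar handle, roll the baluster to the middle by tilting the tray a little, and keep the tray held up clear above the open cardboard box for at least three seconds on end with the baluster lying right under the handle. Then lower the tray gently and flat onto the floor of the box, lengthways, and let go, leaving the baluster lying still under the handle; do not let it roll against either end on the way, and do not disturb the jars, tin and bottle around.

Things in the scene. Friction and masses are not known exactly. Their poses are not given: they have to be found in the camera images.
- tray: Handling tray, white floor and dark wood rails, loose, nominal mass 0.45 kg, 150 mm wide (its x) by 316 mm long (its y) outside. Origin at the centre of its underside, z up. Flat smooth floor 6 mm thick. Side rails along y, 8 mm thick, tops at z = 24 mm, inner width 134 mm. End boards across both ends, tops at z = 32 mm. A rigid bail handle stands over the middle. A half turn looks the same.
- tray_bar (a point): Centre of the tray's handle, 150 mm above the tray's underside: a flat-sided wooden bar along the tray's x, 150 mm long, 22 mm wide (tray y), 26 mm high, on an 8 mm steel rod at each end (tray x = +-71 mm). Pinch it at its middle from above, fingers closing along the tray's y; the tray may still sag by up to 0.03 rad in the grip. Axes as the tray's.
- tray_floor (a point): Middle of the tray's floor (its top face), axes as the tray's. The end boards' inner faces are at y = +-150 mm from here: the baluster touches one when its centre is at y = +-105 mm. It lies under the handle when its centre is within 25 mm of y = 0. It starts 45 to 80 mm to the -y side.
- baluster: Turned gilded baluster, nominal 0.22 kg, 120 mm long along its x, rolling on a 90 mm disc at each end (waist 60 mm). Origin at its centre, on the axis, 45 mm over the tray floor. Lies across the tray, 7 mm play to each rail, rolls along tray y: stays put below about 0.011 rad of tilt; beyond, accelerates by 7.35 m/s2 per rad. Tray acceleration a along y acts as tilt a/9.81 backwards.
- box: Open cardboard storage box with a white foam floor, fixed to the table. Outside 210 mm (its x) by 385 mm (its y), 100 mm high; walls 5 mm; inside 200 by 375 mm. Origin at the centre of its underside, on the table; the foam floor is at z = 10 mm. The tray goes in with its length along the box's length (either way round), 25 to 30 mm play on each side.
- jar: Small closed glass jar, 46 mm in diameter, 55 mm high, standing between tray and box; origin at the centre of its underside. Leave alone.
- tin: Flat round brass-coloured tin, 72 mm in diameter, 45 mm high; origin at the centre of its underside. Leave alone.
- bottle: Glass bottle, 62 mm in diameter, 190 mm high; origin at the centre of its underside. Leave alone.
- glass_jar: Open empty glass jar, 72 mm in diameter, 80 mm high; origin at the centre of its underside. Leave alone.
Things that resemble listed ones, but are neither listed nor needed, are in the scene too. What is shaped like the baluster but green or red is not meant.

How it is judged:
On the way, in this order (a step that is already met when the one before it is completed fails the run):
1. the tray is lifted clear of the table (height (world z) of tray above 0.03 m), for 0.1 s.
2. the tray is held above the box's rim (underside over 105 mm up, centre within 60 mm of the box's), with the baluster under the handle (within 25 mm) for 3 s on end (height (world z) of tray above 0.105 m and horizontal distance between tray and box below 0.06 m and y of baluster in the frame of tray between -0.025 and 0.025 m), for 3 s.
At the end, for the whole second after the job is handed in: The tray stands flat on the floor of the box (within 4 mm in height, 0.04 rad), lengthways, released and at rest, and the baluster lies still (under 20 mm/s) on the tray with its centre within 25 mm of the tray's middle, under the handle (horizontal distance between tray and box below 0.045 m and angle between the y axis of tray and the y axis of box, either way round below 0.3 rad and height (world z) of tray below 0.014 m and angle between tray's own z axis and vertical below 0.04 rad and linear speed of each of tray, baluster below 0.02 m/s and y of baluster in the frame of tray between -0.025 and 0.025 m and z of baluster in the frame of tray below 0.056 m); the robot touches nothing.
It fails at once if the baluster rolls against an end board of the tray (its centre over 103 mm from the tray's middle) (y of baluster in the frame of tray above 0.103 m or y of baluster in the frame of tray below -0.103 m).
It fails at once if the baluster comes off the tray's floor, or the tray tips by more than 0.35 rad (z of baluster in the frame of tray above 0.061 m or z of baluster in the frame of tray below 0.04 m or angle between tray's own z axis and vertical above 0.35 rad).
It fails at once if the robot touches the baluster (contact force between any of the fingers, the arm and baluster above 0.3 N).
It fails at once if the tray is slammed on the box (over 30 N) (contact force between tray and box above 30 N).
It fails at once if a jar, the tin or the bottle is moved by more than 20 mm (distance of any of jar, tin, bottle, glass_jar from where it was at the start of the episode above 0.02 m).
It also fails if it takes over 67 s, if anything falls off the work surface, if the arm or the gripper's body presses on something with over 40 N, if the wrist force passes 120 N, or if a joint passes its speed limit or range.

## Robot

A 7-joint arm with a two-finger parallel gripper is mounted at the origin on the work surface. World frame = base frame: x ahead of the robot, y to its left, z up, the work surface at z = 0. Lengths are in m, angles in rad, forces in N, time in s.
With the tool pointing down it reaches from about 0.4 to 0.75 m from the base axis. Payload 19.5 kg.
Tool frame: the origin (TCP) lies between the finger pads; the fingertips stand 17 mm ahead of it and the grasp point (between the pads) lies 2 mm behind it; z points along the fingers, y is the line along which they close (so a half turn about z gives the same grasp; the last joint's range is limited). The gripper opens to 85 mm and grips with 20 to 120 N. Pads are 22 mm wide; open, the fingers measure 114 mm over their backs; the gripper's body (76 mm by 85 mm) begins 54 mm behind the grasp point. The pads swing forward as they close: fully open they stand 13 mm farther back than shut.
Start: joints at [-1.384, 0.707, -0.028, 1.485, 0.022, 0.951, -0.075], TCP at [0.13, 0.56, 0.248] pointing down, gripper open.
Joint ranges: [-2.71, 2.71], [-0.32, 2.16], [-1.57, 1.52], [0, 2.45], [-1.46, 4.6], [0, 2.02], [-2.83, 2.83]. Speed limits (rad/s): [1.89, 1.89, 2.57, 2.57, 3.01, 3.01, 3.01].

## Interface

Orientations are given as a 3x3 rotation matrix whose columns are the frame's x, y, z axes.
In Python, from station import bot, viewer gives the robot as it stands.
- The arm moves only by the shell command python3 -m pendant 'ROWS' [FORCE]. ROWS is JSON, a list of rows, each a list of 5 numbers: the shift along the tool's x, y, z in cm, then the turn about the tool's z in degrees, then the opening, from 0 (shut) to 1 (fully open). In form: [[x, y, z, spin, hand], ...]. A call has 1 to 20 rows; each row shifts and turns the commanded pose from where the row before left it, along the tool's axes as they then stand; what a row does not reach is not made up. A row lasts 1/12 s, in which the tool goes at most 41.7 mm and 7.16 degrees, less where a joint would pass 70% of its speed; a pose out of reach is approached as far as the arm can. A call with a gripper value outside its range is refused whole. The fingers move at their own pace and stop on an object; FORCE is the grip in N (left out, the last holds). Time passes only in rows, so rows that do not move let the fingers close. It gives the time, the measured TCP pose, the force, the opening and the grip force at its end, in the units of the state.
- bot.sense(): the state, without advancing time (a new reading comes with each control period).
- viewer.capture(name): name is "scene" or "top" or "wrist"; returns a dict with "img" (480x640x3 uint8, red, green, blue), "fov_y" (degrees; the focal length in pixels is half the picture's height over the tangent of half this angle, whatever the lens; pixels are square), "cx", "cy" (the principal point, pixels), "eye" and "rotation" of the camera in the world. Camera axes: x right, y up, looking along -z (the intrinsics and any distortion apply to the point x, -y, -z); pixel columns grow to the right and rows downward; lengths in m; the calibration is good to about 2 mm. A picture is of the moment at which its call begins. There is no depth.
- bot.sign_off(): hands the job in; it is judged then, once.
The state is a dict: "time_s": time; "joint_pos": joint angles; "qd": joint speeds; "effort": joint torques, N m; "eef_pos": TCP position; "eef_rot": TCP orientation; "wrist_force": force on the tool from outside, world axes, zero at the start; "ft_torque": the same for the moment, N m; "grip_width": opening from 0.0 (shut) to 1.0 (fully open); "grasp_force": force on a finger pad.
Only numpy, scipy, OpenCV 4.12 (cv2) and the standard library are available. Lean on these libraries where they do the work, as an engineer would, in place of code of your own. Each camera call takes 0.05 s, during which the arm holds its last target. There are 200 camera calls.

## Working session

There is one attempt and no reset: what is moved stays moved. The work goes in short steps, Python scripts to look and compute and a shell command to move; the robot and the scene stay as the last step left them, time stands still between calls to the robot, and variables do not carry over. Pictures are saved under pics/ and viewed, at most 10 in all, crops included, and the job is handed in when it is done.

```bash
ls; mkdir -p pics
python3 - <<'E'
from station import bot, viewer
import cv2
for n in ("scene","top"):
    c=viewer.capture(n); cv2.imwrite(f"pics/{n}0.png",c["img"][:,:,::-1]); print(n,{k:v for k,v in c.items() if k!="img"})
s=bot.sense(); print(s)
E
```

```text
pics
scene {'fov_y': 51.25302337060921, 'cx': 313.72203639890955, 'cy': 233.09390854010752, 'eye': array([1.10132243, 0.24268871, 1.0134929 ]), 'rotation': array([[-0.45271249, -0.73878679,  0.49924491],
       [ 0.89160703, -0.36917572,  0.26219494],
       [-0.00939706,  0.56382919,  0.82583796]])}
top {'fov_y': 43.730307743308515, 'cx': 310.79907430062246, 'cy': 235.7548090887184, 'eye': array([ 0.38132942, -0.02603804,  1.54304732]), 'rotation': array([[ 0.01059476,  0.9940632 , -0.10828719],
       [-0.99988563,  0.00936301, -0.01187697],
       [-0.01079256,  0.10840064,  0.9940487 ]])}
{'time_s': 0.1, 'joint_pos': array([-1.38371996,  0.70702802, -0.02761345,  1.48492185,  0.02203817,
        0.95091491, -0.07548693]), 'qd': array([-0.0002897 , -0.00217083, -0.00047045, -0.00316779,  0.00150185,
        0.00118394, -0.00085426]), 'effort': array([ 9.04573790e-04, -8.84272170e+01,  1.23611223e+00, -2.36450708e+01,
        1.69868715e-02,  5.10737475e-03, -2.99938404e-05]), 'eef_pos': array([0.13036349, 0.55981103, 0.24788872]), 'eef_rot': array([[-9.73951727e-01,  2.26755393e-01, -1.58508536e-04],
       [ 2.26755439e-01,  9.73951260e-01, -9.55769096e-04],
       [-6.23462080e-05, -9.66815635e-04, -9.99999531e-01]]), 'wrist_force': array([ 0.55388172,  0.49507551, -0.13930255]), 'ft_torque': array([-0.0168729 , -0.03827304,  0.00463634]), 'grasp_force': 0.0, 'grip_width': 1.001639819955208}
```

View pics/scene0.png

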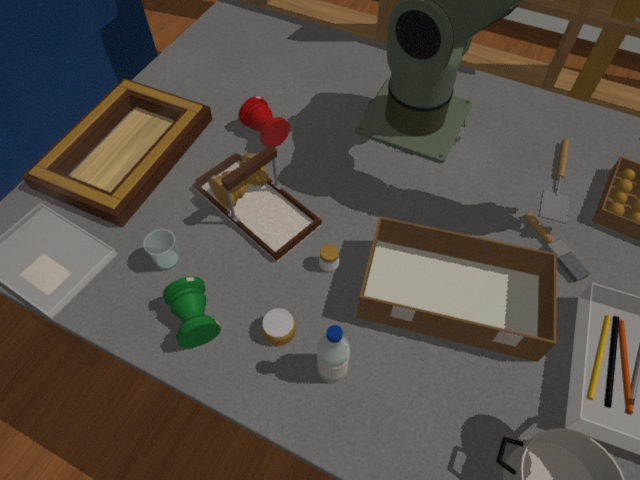

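View pics/top0.png

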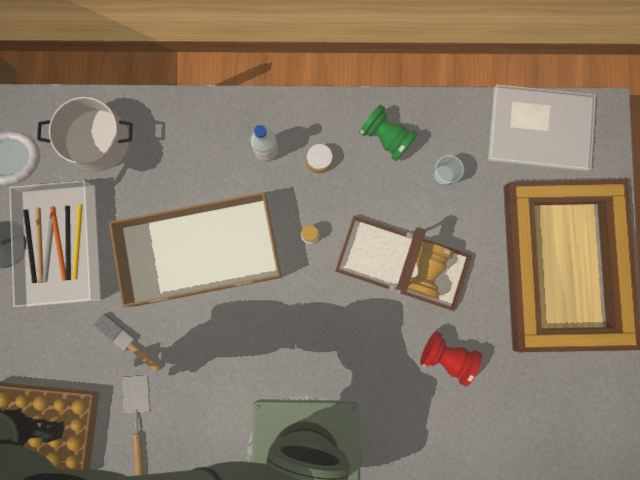

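The scene shows the robot at the back and the tray left of the middle. Candidates in the top view:
- The gilded baluster on the tray, at (432,268). This is the one wanted, because it is gold and lies on the tray under a handle.
- The green one at (388,132) and the red one at (452,359). Both are decoys.

The tray spans (338–471, 217–307), with its bar from about (418,232) to (402,290). The box is at (195,250), the jar at (310,233). I'll check this in a close crop.

```bash
cat > h.py <<'E'
import numpy as np, cv2
from station import bot, viewer
def f(c): return 240/np.tan(np.radians(c["fov_y"])/2)
def ray(c,p):
    d=np.array([(p[0]-c["cx"])/f(c),-(p[1]-c["cy"])/f(c),-1.]); return c["rotation"]@d
def on(c,p,z):
    d=ray(c,p); return c["eye"]+d*(z-c["eye"][2])/d[2]
def proj(c,P):
    q=c["rotation"].T@(np.asarray(P)-c["eye"]); return c["cx"]+f(c)*q[0]/-q[2], c["cy"]-f(c)*q[1]/-q[2]
def rect(img,lo,hi,roi):
    x0,y0,x1,y1=roi
    m=cv2.inRange(cv2.cvtColor(img[y0:y1,x0:x1],cv2.COLOR_RGB2HSV),lo,hi)
    m=cv2.morphologyEx(m,cv2.MORPH_OPEN,np.ones((2,2)))
    cs,_=cv2.findContours(m,0,1); k=max(cs,key=cv2.contourArea)
    return cv2.boxPoints(cv2.minAreaRect(k))+[x0,y0],m
E
python3 - <<'E'
from h import *
c=viewer.capture("top"); im=c["img"]
cr=im[207:312,335:475]; cv2.imwrite("pics/crop1.png",cv2.resize(cr,None,fx=5.7,fy=5.7,interpolation=cv2.INTER_CUBIC)[:,:,::-1])
cr=im[185:312,103:330]; cv2.imwrite("pics/crop2.png",cv2.resize(cr,None,fx=3.5,fy=3.5,interpolation=cv2.INTER_CUBIC)[:,:,::-1])
E
```

```text
(no output)
```

View pics/crop1.png

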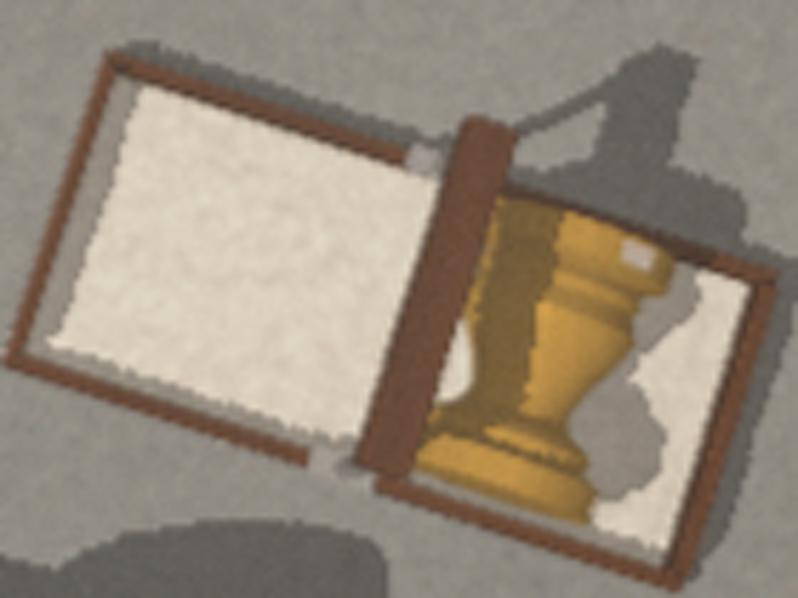

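View pics/crop2.png

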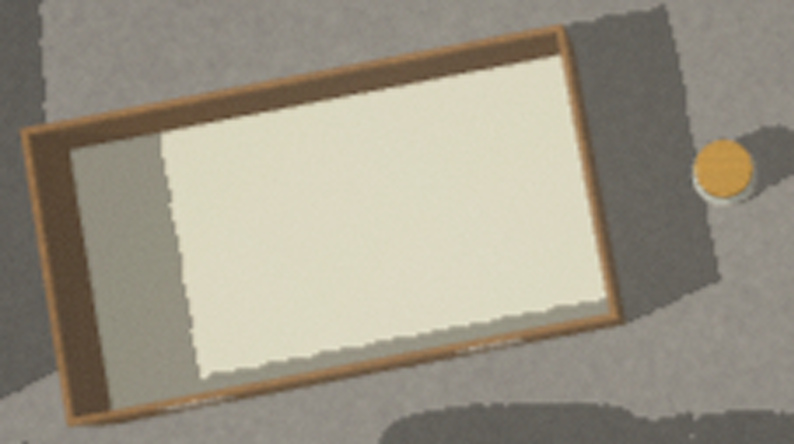

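The crop confirms the gold baluster on the tray. It is on the right of the bar, so that is the tray's −y side. In crop 1 the tray corners are (110,55), (8,360), (680,588), (778,272), and the bar's top face runs from (490,126) to (384,470). In crop 2 the box rim corners are (22,128), (562,27), (620,320), (72,425).

Run:
```python
from h import *
c=viewer.capture("top")
t=[(335+x/5.7-.5,207+y/5.7-.5) for x,y in [(110,55),(8,360),(680,588),(778,272)]]
b=[(335+x/5.7-.5,207+y/5.7-.5) for x,y in [(465,118),(515,135),(410,478),(357,462)]]
x=[(103+x/3.5-.5,185+y/3.5-.5) for x,y in [(22,128),(562,27),(620,320),(72,425)]]
T=np.array([on(c,p,.032) for p in t]);B=np.array([on(c,p,.163) for p in b]);X=np.array([on(c,p,.1) for p in x])
for n,A in (("tray",T),("bar",B),("box",X)): print(n,A.mean(0).round(4),[np.linalg.norm(A[i]-A[(i+1)%4]).round(3) for i in range(4)])
v=T[0]+T[1]-T[2]-T[3]; print("tray y axis deg",np.degrees(np.arctan2(v[1],v[0])))
v=B[0]+B[1]-B[2]-B[3]; print("bar axis deg",np.degrees(np.arctan2(v[1],v[0])))
v=X[0]+X[3]-X[1]-X[2]; print("box y axis deg",np.degrees(np.arctan2(v[1],v[0])))
v=T[0]+T[1]-T[2]-T[3];yh=v/np.linalg.norm(v);o=T.mean(0)
# baluster: silhouette right edge midpoint
e=[(335+a/5.7-.5,207+b_/5.7-.5) for a,b_ in [(672,270),(590,515)]]
for p in e:
    d=ray(c,p);dy,dz=d@yh,d[2];n=np.array([dz,-dy])/np.hypot(dy,dz)
    P=on(c,p,.051);y=(P-o)@yh; print("edge y",y,"centre y", y+.045/abs(n[0]))
# jar, tin, bottle, glass jar rough
print("jar",on(c,(309.5,233),.055),"tin",on(c,(319,157),.045),"bottle",on(c,(261,131),.19),"gj",on(c,(449,169),.08))
s=bot.sense();R=s["eef_rot"];print("tool y deg",np.degrees(np.arctan2(R[1,1],R[0,1])),s["eef_pos"])
```

```text
tray [ 0.481  -0.2425  0.032 ] [np.float64(0.144), np.float64(0.311), np.float64(0.147), np.float64(0.311)]
bar [ 0.4807 -0.2417  0.163 ] [np.float64(0.021), np.float64(0.146), np.float64(0.022), np.float64(0.147)]
box [0.5049 0.2751 0.1   ] [np.float64(0.383), np.float64(0.209), np.float64(0.383), np.float64(0.21)]
tray y axis deg 72.06119531787141
bar axis deg -17.51124701919013
box y axis deg 101.3314900185794
edge y -0.10725583910307612 centre y -0.06145616886570084
edge y -0.10490807732852606 centre y -0.059121528280935594
jar [ 0.55033932 -0.0049319   0.055     ] tin [ 0.74720664 -0.02695659  0.045     ] bottle [0.77234189 0.10837426 0.19      ] gj [ 0.71079768 -0.35021554  0.08      ]
tool y deg 76.88989094113444 [0.13040215 0.55986232 0.24801881]
```

```bash
python3 -m pendant '[[-3,0,0,0,1],[-3,0,0,0,1],[-3,0,0,0,1],[-3,0,0,0,1],[-3,0,0,0,1],[-3,0,0,0,1],[-3,0,0,0,1],[-1.3,-3,0,0,1],[-1.3,-3,0,0,1],[-1.3,-3,0,0,1],[-1.3,-3,0,0,1],[-1.3,-3,0,0,1],[-1.3,-3,0,0,1],[-1.3,-3,0,0,1],[-1.3,-3,0,0,1],[-1.3,-3,0,0,1],[-1.3,-3,0,0,1],[-1.3,-3,0,0,1],[-1.3,-3,0,0,1],[0,0,0,0,1]]'
cat >> h.py <<'E'
def rel(P,deg):
    "remaining shift (cm, tool axes) and spin (deg) to TCP P with tool y at heading deg"
    s=bot.sense();R=s["eef_rot"];a=np.degrees(np.arctan2(R[1,1],R[0,1]))
    print("t",s["time_s"],"pos",s["eef_pos"].round(4),"head",round(a,2),"todo",(R.T@(np.array(P)-s["eef_pos"])*100).round(2),"spin",round(a-deg,2),"F",s["wrist_force"].round(1),"w",round(s["grip_width"],3),"g",round(s["grasp_force"],1))
E
python3 -c "
from h import *
rel([.481,-.242,.200],72.3)"
```

```text
time_s: 1.87
eef_pos: [0.406, 0.1207, 0.2484]
eef_rot: [[-0.972, 0.233, -0.0], [0.233, 0.972, -0.002], [-0.001, -0.002, -1.0]]
wrist_force: [0.2, 0.8, -0.3]
grip_width: 0.999
grasp_force: 0.0
t 1.8667 pos [0.406  0.1207 0.2484] head 76.5 todo [-15.76 -33.51   4.93] spin 4.2 F [ 0.2  0.8 -0.3] w 0.999 g 0.0
```

```bash
python3 -m pendant '[[-1.3,-2.8,0,0,1],[-1.3,-2.8,0,0,1],[-1.3,-2.8,0,0,1],[-1.3,-2.8,0,0,1],[-1.3,-2.8,0,0,1],[-1.3,-2.8,0,0,1],[-1.3,-2.8,0,0,1],[-1.3,-2.8,0,0,1],[-1.3,-2.8,0,0,1],[-1.3,-2.8,0,0,1],[-1.3,-2.8,0,0,1],[-1.4,-2.7,0,0,1],[0,0,1,2,1],[0,0,1,2.2,1],[0,0,0,0,1],[0,0,0,0,1],[0,0,0,0,1]]'; python3 -c "
from h import *
rel([.481,-.242,.148],72.3)
c=viewer.capture('wrist'); cv2.imwrite('pics/w1.png',c['img'][:,:,::-1])"
```

```text
time_s: 3.28
eef_pos: [0.4823, -0.2353, 0.2289]
eef_rot: [[-0.955, 0.296, 0.0], [0.296, 0.955, -0.0], [-0.0, -0.0, -1.0]]
wrist_force: [0.8, 0.1, -0.8]
grip_width: 1.005
grasp_force: 0.0
t 3.2833 pos [ 0.4823 -0.2353  0.2289] head 72.79 todo [-0.07 -0.68  8.09] spin 0.49 F [ 0.8  0.1 -0.8] w 1.005 g 0.0
```

View pics/w1.png

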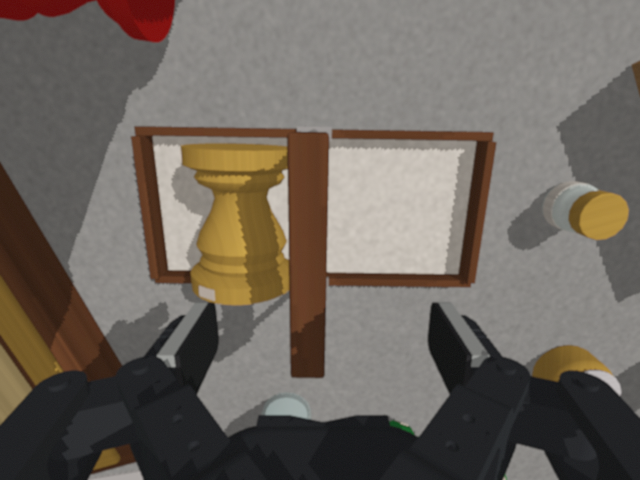

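The wrist view shows the bar between the open fingers, with its corners at (293,133), (327,133), (324,377), (291,377). The gold baluster is to its left at (240,225).

```bash
python3 -c "
from h import *
c=viewer.capture('wrist')
B=np.array([on(c,p,.163) for p in [(293,133),(327,133),(324,377),(291,377)]])
print(B.mean(0),[np.linalg.norm(B[i]-B[(i+1)%4]).round(3) for i in range(4)])
v=B[0]+B[1]-B[2]-B[3]; print(np.degrees(np.arctan2(v[1],v[0])))
rel(list(B.mean(0)[:2])+[.148],72.3)"
```

```text
[ 0.48259419 -0.24437388  0.163     ] [np.float64(0.017), np.float64(0.149), np.float64(0.021), np.float64(0.149)]
161.50335430515273
t 3.3833 pos [ 0.4823 -0.2354  0.2289] head 72.76 todo [-0.28 -0.85  8.09] spin 0.46 F [-0.8 -0.6 -0.5] w 1.0 g 0.0
```

```bash
python3 -m pendant '[[-0.2,-0.8,1,0.7,1],[0,0,1,0,1],[0,0,1,0,1],[0,0,1,0,1],[0,0,1,0,0.6],[0,0,1,0,0.5],[0,0,1,0,0.45],[0,0,1,0,0.4],[0,0,0.1,0,0.38],[0,0,0,0,0.35],[0,0,0,0,0.33],[0,0,0,0,0.31],[0,0,0,0,0.29],[0,0,0,0,0.27],[0,0,0,0,0.25],[0,0,0,0,0.22],[0,0,0,0,0.15],[0,0,0,0,0.1],[0,0,0,0,0]]' 120; python3 -m pendant '[[0,0,0,0,0],[0,0,0,0,0],[0,0,0,0,0],[0,0,0,0,0]]'|tail -2
cat >> h.py <<'E'
def bal():
    "baluster centre y in tray frame (tray y = tool y, bar at TCP) from gold silhouette in top view"
    c=viewer.capture("top"); s=bot.sense(); R=s["eef_rot"]; P=s["eef_pos"]; zf=P[2]+.002-.150+.006
    yh=R[:,1]*np.sign(R[1,1]); ctr=np.array([P[0],P[1],zf+.045])
    u,v=map(int,proj(c,ctr)); x0,y0,x1,y1=max(u-75,0),max(v-75,0),u+75,v+75
    m=cv2.inRange(cv2.cvtColor(c["img"],cv2.COLOR_RGB2HSV),(15,130,60),(28,255,255)); k=np.zeros_like(m)
    cv2.fillConvexPoly(k,np.int32([proj(c,[*(P+a*R[:,0]*.07+b*yh*.15)[:2],zf+.045]) for a,b in((-1,-1),(-1,1),(1,1),(1,-1))]),255)
    q=np.argwhere((m&k)>0)[:,::-1]
    Y=[]
    for p in q:
        d=ray(c,p); Pp=c["eye"]+d*(ctr[2]-c["eye"][2])/d[2]; Y.append((Pp-P)@yh)
    Y=np.array(Y); d=ray(c,(u,v)); k=.045*np.hypot(d@yh,d[2])/abs(d[2])
    lo,hi=np.percentile(Y,[1,99]); print("gold px",len(Y),"lo",lo.round(4),"hi",hi.round(4),"centre from lo",(lo+k).round(4),"from hi",(hi-k).round(4))
E
python3 -c "
from h import *
rel([.4826,-.243,.148],72);bal()"
```

```text
time_s: 4.97
eef_pos: [0.4818, -0.2439, 0.148]
eef_rot: [[-0.951, 0.309, 0.001], [0.309, 0.951, -0.001], [-0.001, -0.0, -1.0]]
wrist_force: [-2.2, 0.0, 12.1]
grip_width: 0.236
grasp_force: 116.8
grip_width: 0.24
grasp_force: 116.8
t 5.3 pos [ 0.4818 -0.2439  0.148 ] head 71.98 todo [-0.05  0.11 -0.  ] spin -0.02 F [-3.7 -0.4 11.8] w 0.24 g 116.8Traceback (most recent call last):
  File "<string>", line 3, in <module>
    rel([.4826,-.243,.148],72);bal()
                               ~~~^^
  File "h.py", line 32, in bal
    lo,hi=np.percentile(Y,[1,99]); print("gold px",len(Y),"lo",lo.round(4),"hi",hi.round(4),"centre from lo",(lo+k).round(4),"from hi",(hi-k).round(4))
          ~~~~~~~~~~~~~^^^^^^^^^^
    return _quantile_unchecked(
        a, q, axis, out, overwrite_input, method, keepdims, weights)
    return _ureduce(a,
                    func=_quantile_ureduce_func,
    ...<5 lines>...
                    overwrite_input=overwrite_input,
                    method=method)
    r = func(a, **kwargs)
    result = _quantile(arr,
                       quantiles=q,
    ...<2 lines>...
                       out=out,
                       weights=wgt)
    slices_having_nans = np.isnan(arr[-1, ...])
                                  ~~~^^^^^^^^^
IndexError: index -1 is out of bounds for axis 0 with size 0
```

```bash
python3 -c "
from h import *
a,b=[viewer.capture(n)['img'] for n in ('wrist','scene')]
cv2.imwrite('pics/two1.png',cv2.resize(np.hstack([a,b[100:340,150:470].repeat(2,0).repeat(2,1)]),(800,300))[:,:,::-1])"
```

```text
(no output)
```

View pics/two1.png

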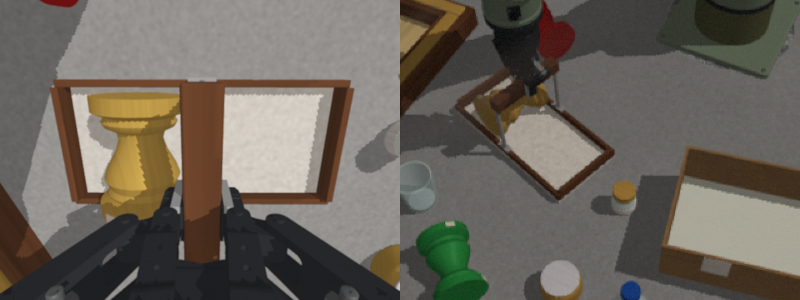

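The bar is gripped and the wrist camera, fixed to the tool, sees the baluster left of the bar (columns 141 to 290 at full size). I'll measure the baluster from the angles at which the camera sees its edges.

```bash
python3 - <<'E'
s=open('h.py').read(); s=s[:s.index('def bal')]
s+='''def bal():
    "baluster centre y in tray frame (tray y = tool y, bar gripped at TCP) from gold silhouette in the wrist view"
    c=viewer.capture("wrist"); s=bot.sense(); R=s["eef_rot"]; P=s["eef_pos"]+[0,0,.002]
    m=cv2.inRange(cv2.cvtColor(c["img"],cv2.COLOR_RGB2HSV),(15,120,50),(30,255,255)); m[:130]=0; m[295:]=0; m[:,:115]=0; m[:,545:]=0
    m=cv2.morphologyEx(m,cv2.MORPH_OPEN,np.ones((3,3)))
    q=np.argwhere(m>0)[:,::-1]
    t=np.array([(lambda d:np.arctan2(d[1],d[2]))(R.T@ray(c,p)) for p in q])
    lo,hi=np.percentile(t,[.3,99.7]); e=R.T@(c["eye"]-P); h=.150-.051-e[2]  # depth of axis below eye
    f=lambda a,k: e[1]+h*np.tan(a)+k*.045/np.cos(a)
    print("t",round(s["time_s"],2),"z",P[2].round(4),"px",len(q),"cols",q[:,0].min(),q[:,0].max(),"y mm: from lo",(1e3*f(lo,1)).round(1),"from hi",(1e3*f(hi,-1)).round(1),"F",s["wrist_force"].round(1),"M",s["ft_torque"].round(2))
'''
open('h.py','w').write(s)
E
python3 -c "
from h import *
bal()"
```

```text
t 5.5 z 0.15 px 16041 cols 141 288 y mm: from lo -59.7 from hi -67.8 F [-3.5  0.1 11.1] M [ 0.07  0.53 -0.01]
```

```bash
python3 -m pendant '[[0,0,-0.05,0,0],[0,0,0,0,0],[0,0,0,0,0]]' | tail -3; python3 -c "
from h import *
bal();rel([.4826,-.243,.148],72)"
```

```text
wrist_force: [-2.4, -0.0, 5.5]
grip_width: 0.238
grasp_force: 118.9
t 5.8 z 0.15 px 16007 cols 141 288 y mm: from lo -59.7 from hi -68.0 F [-2.5  0.7  6.3] M [ 0.04  0.46 -0.04]
t 5.8 pos [ 0.4816 -0.2438  0.148 ] head 71.99 todo [-0.07  0.1  -0.  ] spin -0.01 F [-2.5  0.7  6.3] w 0.237 g 119.0
```

```bash
python3 -m pendant '[[0,0,-0.05,0,0],[0,0,0,0,0],[0,-0.5,0,0,0],[0,-1,0,0,0],[0,-1.5,0,0,0],[0,-1.3,0,0,0],[0,-1,0,0,0],[0,-0.6,0,0,0],[0,-0.3,0,0,0],[0,0,0,0,0]]' | tail -3; python3 -c "
from h import *
bal();bal();bal();bal();bal();bal();rel([.4826,-.243,.148],72)"
```

```text
wrist_force: [0.2, 0.2, -5.5]
grip_width: 0.239
grasp_force: 117.6
t 6.68 z 0.1503 px 9621 cols 197 291 y mm: from lo -29.4 from hi -67.4 F [ 0.9  0.2 -4.9] M [ 0.11 -0.05 -0.05]
t 6.73 z 0.1503 px 10104 cols 193 292 y mm: from lo -30.8 from hi -67.1 F [ 0.4  0.4 -5.2] M [ 0.1  -0.03  0.03]
t 6.78 z 0.1503 px 10476 cols 191 291 y mm: from lo -30.1 from hi -66.9 F [ 0.6  0.2 -5.4] M [0.05 0.   0.06]
t 6.83 z 0.1504 px 10780 cols 189 291 y mm: from lo -30.9 from hi -66.7 F [ 0.6 -0.  -5. ] M [ 0.07 -0.01  0.03]
t 6.88 z 0.1504 px 11001 cols 187 291 y mm: from lo -31.6 from hi -66.7 F [-0.1 -1.1 -4.9] M [0.07 0.02 0.04]
t 6.93 z 0.1504 px 11181 cols 186 291 y mm: from lo -32.3 from hi -66.6 F [ 0.   1.  -5.9] M [0.05 0.02 0.07]
t 6.9333 pos [ 0.4627 -0.3023  0.1484] head 72.03 todo [-0.06  6.25  0.04] spin 0.03 F [ 0.   1.  -5.9] w 0.239 g 117.6
```

```bash
python3 -m pendant '[[0,0,0.05,0,0],[0,0,0,0,0],[0,0.04,0,0,0],[0,0.08,0,0,0],[0,0.12,0,0,0],[0,0.16,0,0,0],[0,0.2,0,0,0],[0,0.24,0,0,0],[0,0.28,0,0,0],[0,0.32,0,0,0],[0,0.36,0,0,0],[0,0.4,0,0,0],[0,0.4,0,0,0],[0,0.4,0,0,0],[0,0.4,0,0,0],[0,0.4,0,0,0],[0,0.36,0,0,0],[0,0.32,0,0,0],[0,0.28,0,0,0]]' | tail -3; python3 -m pendant '[[0,0.24,0,0,0],[0,0.2,0,0,0],[0,0.16,0,0,0],[0,0.12,0,0,0],[0,0.08,0,0,0],[0,0.04,0,0,0],[0,0,0,0,0],[0,0,0,0,0]]' >/dev/null;  python3 -c "
from h import *
bal();bal();rel([.4826,-.243,.148],72)"
```

```text
wrist_force: [-1.0, -5.3, 4.8]
grip_width: 0.241
grasp_force: 119.1
t 9.23 z 0.15 px 11414 cols 185 291 y mm: from lo -33.1 from hi -66.8 F [-1.  -3.7  4.2] M [-0.83  0.32 -0.02]
t 9.28 z 0.15 px 11413 cols 185 291 y mm: from lo -33.1 from hi -66.8 F [-0.5 -4.   5.9] M [-0.85  0.28 -0.02]
t 9.2833 pos [ 0.4799 -0.2493  0.148 ] head 71.99 todo [-0.06  0.68 -0.  ] spin -0.01 F [-0.5 -4.   5.9] w 0.235 g 119.2
```

```bash
python3 -m pendant '[[0,0,-0.05,0,0],[0,0,0,0,0],[0,-0.5,0,0,0],[0,-1,0,0,0],[0,-1.5,0,0,0],[0,-1.5,0,0,0],[0,-1,0,0,0],[0,-0.7,0,0,0],[0,-0.4,0,0,0],[0,-0.2,0,0,0],[0,0,0,0,0]]' | tail -3; python3 -m pendant '[[0,0,0,0,0],[0,0,0,0,0],[0,0,0,0,0],[0,0,0,0,0]]' >/dev/null; python3 -c "
from h import *
bal();bal();bal();bal();rel([.4826,-.243,.148],72)"
```

```text
wrist_force: [-1.1, 0.5, -5.4]
grip_width: 0.234
grasp_force: 117.7
t 10.58 z 0.1504 px 5936 cols 234 382 y mm: from lo -7.8 from hi -10.1 F [ 0.4 -1.1 -4.8] M [ 0.01 -0.02  0.  ]
t 10.63 z 0.1504 px 5946 cols 234 382 y mm: from lo -7.8 from hi -10.1 F [ 0.2  0.6 -4.9] M [ 0.08  0.03 -0.03]
t 10.68 z 0.1503 px 5935 cols 234 382 y mm: from lo -7.8 from hi -10.1 F [ 0.   0.7 -5. ] M [-0.02  0.04  0.02]
t 10.73 z 0.1504 px 5950 cols 234 383 y mm: from lo -7.8 from hi -10.1 F [ 0.6 -0.4 -5.2] M [0.   0.01 0.03]
t 10.7333 pos [ 0.4588 -0.3141  0.1484] head 72.0 todo [-0.07  7.49  0.03] spin 0.0 F [ 0.6 -0.4 -5.2] w 0.241 g 117.7
```

```bash
python3 -m pendant '[[0,0,-0.1,0,0],[0,0,-0.2,0,0],[0,0,-0.3,0,0],[0,0,-0.3,0,0],[0,0,-0.3,0,0],[0,0,-0.3,0,0],[0,0,-0.2,0,0],[0,0,-0.1,0,0]]' | tail -3;  python3 -c "
from h import *
bal();bal();bal();bal();bal();bal()"
```

```text
wrist_force: [-0.1, -0.2, -5.6]
grip_width: 0.238
grasp_force: 117.7
t 11.45 z 0.1687 px 5940 cols 234 382 y mm: from lo -7.9 from hi -10.1 F [ 0.7  0.2 -4.9] M [0.01 0.02 0.05]
t 11.5 z 0.1685 px 5949 cols 234 383 y mm: from lo -8.0 from hi -10.1 F [-0.  -0.6 -5.8] M [ 0.04 -0.    0.  ]
t 11.55 z 0.1683 px 5936 cols 234 382 y mm: from lo -8.0 from hi -10.1 F [ 0.5 -0.1 -5.1] M [ 0.05  0.03 -0.  ]
t 11.6 z 0.1683 px 5937 cols 234 382 y mm: from lo -8.0 from hi -10.2 F [ 1.6  0.2 -5.5] M [-0.03  0.   -0.03]
t 11.65 z 0.1682 px 5935 cols 234 382 y mm: from lo -8.0 from hi -10.2 F [-0.7  0.4 -5.3] M [-0.02 -0.03 -0.06]
t 11.7 z 0.1682 px 5941 cols 234 382 y mm: from lo -8.0 from hi -10.2 F [ 1.   0.2 -6.9] M [-0.   -0.03 -0.09]
```

```bash
python3 -m pendant '[[0,0,-0.2,0,0],[0,0,-0.4,0,0],[0,0,-0.6,0,0],[0,0,-0.8,0,0],[0,0,-0.8,0,0],[0,0,-0.8,0,0],[0,0,-0.8,0,0],[0,0,-0.8,0,0],[0,0,-0.8,0,0],[0,0,-0.8,0,0],[0,0,-0.8,0,0],[0,0,-0.8,0,0],[0,0,-0.8,0,0],[0,0,-0.8,0,0],[0,0,-0.6,0,0],[0,0,-0.4,0,0],[0,0,-0.2,0,0],[0,0,0,0,0]]' | tail -3;  python3 -c "
from h import *
bal();bal();rel([.505,.275,.283],101.3)"
python3 -m pendant '[[0,0.04,0,-0.1,0],[0,0.08,0,-0.2,0],[0,0.12,0,-0.26,0],[0,0.16,0,-0.26,0],[0,0.2,0,-0.26,0],[0,0.24,0,-0.26,0],[0,0.28,0,-0.26,0],[0,0.32,0,-0.26,0],[0,0.36,0,-0.26,0],[0,0.4,0,-0.26,0],[0,0.44,0,-0.26,0],[0,0.48,0,-0.26,0],[0,0.52,0,-0.26,0],[0,0.56,0,-0.26,0],[0,0.6,0,-0.26,0],[0,0.6,0,-0.26,0],[0,0.6,0,-0.26,0],[0,0.6,0,-0.26,0],[0,0.6,0,-0.26,0],[0,0.6,0,-0.26,0]]' | tail -3;  python3 -c "
from h import *
bal();rel([.505,.275,.283],101.3)"
```

```text
wrist_force: [0.1, 0.0, -5.9]
grip_width: 0.235
grasp_force: 117.7
t 13.25 z 0.2803 px 5956 cols 234 382 y mm: from lo -8.1 from hi -10.1 F [ 0.5 -0.1 -5.8] M [ 0.03 -0.01  0.01]
t 13.3 z 0.2801 px 5955 cols 234 382 y mm: from lo -8.1 from hi -10.2 F [ 0.4  0.  -4.6] M [-0.01  0.07 -0.01]
t 13.3 pos [ 0.4587 -0.3141  0.2781] head 71.99 todo [13.81 57.45 -0.49] spin -29.31 F [ 0.4  0.  -4.6] w 0.24 g 117.7
wrist_force: [-0.4, 0.3, -5.1]
grip_width: 0.238
grasp_force: 117.7
t 15.02 z 0.2804 px 5948 cols 232 381 y mm: from lo -10.0 from hi -12.2 F [ 1.6  2.4 -3.9] M [ 0.18 -0.04  0.05]
t 15.0167 pos [ 0.4795 -0.237   0.2784] head 77.09 todo [ 8.96 50.47 -0.43] spin -24.21 F [ 1.6  2.4 -3.9] w 0.237 g 117.7
```

```bash
python3 -m pendant '[[0,0.6,0,-0.26,0],[0,0.6,0,-0.26,0],[0,0.6,0,-0.26,0],[0,0.6,0,-0.26,0],[0,0.6,0,-0.26,0],[0,0.6,0,-0.26,0],[0,0.6,0,-0.26,0],[0,0.6,0,-0.26,0],[0,0.6,0,-0.26,0],[0,0.6,0,-0.26,0],[0,0.6,0,-0.26,0],[0,0.6,0,-0.26,0],[0,0.6,0,-0.26,0],[0,0.6,0,-0.26,0],[0,0.6,0,-0.26,0],[0,0.6,0,-0.26,0],[0,0.6,0,-0.26,0],[0,0.6,0,-0.26,0],[0,0.6,0,-0.26,0],[0,0.6,0,-0.26,0]]' | tail -1
python3 -m pendant '[[0,0.6,0,-0.26,0],[0,0.6,0,-0.26,0],[0,0.6,0,-0.26,0],[0,0.6,0,-0.26,0],[0,0.6,0,-0.26,0],[0,0.6,0,-0.26,0],[0,0.6,0,-0.26,0],[0,0.6,0,-0.26,0],[0,0.6,0,-0.26,0],[0,0.6,0,-0.26,0],[0,0.6,0,-0.26,0],[0,0.6,0,-0.26,0],[0,0.6,0,-0.26,0],[0,0.6,0,-0.26,0],[0,0.6,0,-0.26,0],[0,0.6,0,-0.26,0],[0,0.6,0,-0.26,0],[0,0.6,0,-0.26,0],[0,0.6,0,-0.26,0],[0,0.6,0,-0.26,0]]' | tail -1
python3 -c "
from h import *
rel([.505,.275,.283],101.3)"
```

```text
grasp_force: 117.8
grasp_force: 117.8
t 18.35 pos [ 0.5122 -0.0009  0.2783] head 87.39 todo [ 1.98 27.52 -0.47] spin -13.91 F [ 1.7 -0.  -4.8] w 0.241 g 117.8
```

```bash
python3 -m pendant '[[-0.03,0.6,0,-0.26,0],[-0.03,0.6,0,-0.26,0],[-0.03,0.6,0,-0.26,0],[-0.03,0.6,0,-0.26,0],[-0.03,0.6,0,-0.26,0],[-0.03,0.6,0,-0.26,0],[-0.03,0.6,0,-0.26,0],[-0.03,0.6,0,-0.26,0],[-0.03,0.6,0,-0.26,0],[-0.03,0.6,0,-0.26,0],[-0.03,0.6,0,-0.26,0],[-0.03,0.6,0,-0.26,0],[-0.03,0.6,0,-0.26,0],[-0.03,0.6,0,-0.26,0],[-0.03,0.6,0,-0.26,0],[-0.03,0.6,0,-0.26,0],[-0.03,0.6,0,-0.26,0],[-0.03,0.6,0,-0.26,0],[-0.03,0.6,0,-0.26,0]]' | tail -1
python3 -m pendant '[[-0.03,0.6,0,-0.26,0],[-0.03,0.6,0,-0.26,0],[-0.03,0.6,0,-0.26,0],[-0.03,0.6,0,-0.26,0],[-0.03,0.6,0,-0.26,0],[-0.03,0.6,0,-0.26,0],[-0.03,0.6,0,-0.26,0],[-0.03,0.6,0,-0.26,0],[-0.03,0.6,0,-0.26,0],[-0.03,0.6,0,-0.26,0],[-0.03,0.6,0,-0.26,0],[-0.03,0.6,0,-0.26,0],[-0.03,0.6,0,-0.26,0],[-0.03,0.6,0,-0.26,0],[-0.03,0.6,0,-0.26,0],[-0.03,0.6,0,-0.26,0],[-0.03,0.6,0,-0.26,0],[-0.03,0.6,0,-0.26,0],[-0.03,0.6,0,-0.26,0]]' | tail -1
python3 -c "
from h import *
rel([.505,.275,.283],101.3)"
```

```text
grasp_force: 117.8
grasp_force: 117.8
t 21.5167 pos [0.5149 0.2271 0.2783] head 97.27 todo [ 0.37  4.87 -0.47] spin -4.03 F [-0.1  0.  -5.1] w 0.239 g 117.8
```

```bash
python3 -m pendant '[[0,0.56,0,-0.28,0],[0,0.52,0,-0.28,0],[0,0.48,0,-0.28,0],[0,0.44,0,-0.28,0],[0,0.4,0,-0.28,0],[0,0.36,0,-0.28,0],[0,0.32,0,-0.28,0],[0,0.28,0,-0.28,0],[0,0.24,0,-0.28,0],[0,0.2,0,-0.28,0],[0,0.16,0,-0.28,0],[0,0.12,0,-0.2,0],[0,0.08,0,-0.1,0],[0,0.04,0,0,0],[0,0,0,0,0],[0,0,0,0,0]]' | tail -1
python3 -c "
from h import *
bal();bal();bal();rel([.505,.275,.283],101.3)
c=viewer.capture('wrist'); cv2.imwrite('pics/w2.png',c['img'][:,:,::-1])"
```

```text
grasp_force: 117.8
t 22.9 z 0.2803 px 5919 cols 237 386 y mm: from lo -6.2 from hi -8.2 F [-0.5 -0.7 -6.1] M [0.04 0.03 0.04]
t 22.95 z 0.2803 px 5927 cols 237 386 y mm: from lo -6.2 from hi -8.2 F [ 0.4 -0.5 -6. ] M [-0.04 -0.01 -0.01]
t 23.0 z 0.2803 px 5919 cols 237 386 y mm: from lo -6.3 from hi -8.2 F [-0.6 -0.  -4.3] M [0.03 0.01 0.02]
t 23.0 pos [0.5088 0.268  0.2783] head 100.62 todo [ 0.24  0.76 -0.47] spin -0.68 F [-0.6 -0.  -4.3] w 0.239 g 117.8
```

View pics/w2.png

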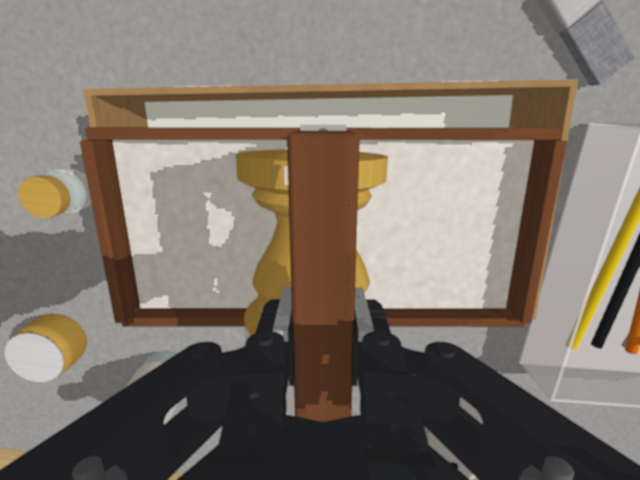

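The baluster is under the bar with the tray above the box. The box's far rim corners are visible at (86,90) and (577,82), so I can refine the alignment.

```bash
python3 -c "
from h import *
c=viewer.capture('wrist');s=bot.sense();R=s['eef_rot'];P=s['eef_pos']
a,b=on(c,(86,90),.1),on(c,(577,82),.1); v=b-a;h=np.degrees(np.arctan2(v[1],v[0]));print(np.linalg.norm(v),h)
n=np.array([v[1],-v[0]])/np.linalg.norm(v[:2]); m=(a+b)[:2]/2
ctr=m+n*.105; print('centre',ctr, m)
rel([*ctr,.283],h);rel([.505,.275,.283],101.3)"
```

```text
0.38290929496300596 101.42628439891187
centre [0.50817402 0.27500699] [0.40525508 0.25420576]
t 23.1 pos [0.5088 0.268  0.2783] head 100.62 todo [-0.07  0.7  -0.47] spin -0.8 F [-0.5  0.6 -6.2] w 0.242 g 117.8
t 23.1 pos [0.5088 0.268  0.2783] head 100.62 todo [ 0.24  0.76 -0.47] spin -0.68 F [-0.5  0.6 -6.2] w 0.242 g 117.8
```

```bash
python3 -m pendant '[[0.01,0.04,0,-0.1,0],[0.01,0.08,0,-0.1,0],[0.01,0.12,0,-0.1,0],[0.01,0.14,0,-0.1,0],[0.01,0.12,0,-0.1,0],[0.01,0.1,0,-0.1,0],[0.01,0.06,0,-0.1,0],[0.01,0.04,0,-0.1,0],[0,0,0,0,0],[0,0,0,0,0],[0,0,0,0,0],[0,0,0,0,0],[0,0,0,0,0],[0,0,0,0,0],[0,0,0,0,0],[0,0,0,0,0],[0,0,0,0,0],[0,0,0,0,0],[0,0,0,0,0],[0,0,0,0,0]]' | tail -1
python3 -c "
from h import *
bal()"
python3 -m pendant '[[0,0,0,0,0],[0,0,0,0,0],[0,0,0,0,0],[0,0,0,0,0],[0,0,0,0,0],[0,0,0,0,0],[0,0,0,0,0],[0,0,0,0,0],[0,0,0,0,0],[0,0,0,0,0],[0,0,0,0,0],[0,0,0,0,0],[0,0,0,0,0],[0,0,0,0,0],[0,0,0,0,0],[0,0,0,0,0],[0,0,0,0,0],[0,0,0,0,0],[0,0,0,0,0],[0,0,0,0,0]]' | tail -1
python3 -m pendant '[[0,0,0,0,0],[0,0,0,0,0],[0,0,0,0,0],[0,0,0,0,0],[0,0,0,0,0],[0,0,0,0,0],[0,0,0,0,0],[0,0,0,0,0],[0,0,0,0,0],[0,0,0,0,0]]' | tail -1
python3 -c "
from h import *
bal();rel([.507,.275,.158],101.35)"
```

```text
grasp_force: 117.8
t 24.82 z 0.2803 px 5921 cols 237 386 y mm: from lo -6.2 from hi -8.3 F [-0.   0.7 -5.2] M [-0.01 -0.    0.02]
grasp_force: 117.8
grasp_force: 117.8
t 27.37 z 0.2803 px 5925 cols 237 386 y mm: from lo -6.2 from hi -8.3 F [ 0.7  0.1 -5. ] M [0.03 0.   0.02]
t 27.3667 pos [0.5066 0.2748 0.2783] head 101.43 todo [-4.000e-02  1.000e-02  1.203e+01] spin 0.08 F [ 0.7  0.1 -5. ] w 0.238 g 117.8
```

```bash
python3 -m pendant '[[0,0,0.2,0,0],[0,0,0.4,0,0],[0,0,0.6,0,0],[0,0,0.7,0,0],[0,0,0.7,0,0],[0,0,0.7,0,0],[0,0,0.7,0,0],[0,0,0.7,0,0],[0,0,0.7,0,0],[0,0,0.7,0,0],[0,0,0.7,0,0],[0,0,0.7,0,0],[0,0,0.7,0,0],[0,0,0.7,0,0],[0,0,0.7,0,0],[0,0,0.6,0,0],[0,0,0.4,0,0],[0,0,0.3,0,0],[0,0,0.2,0,0],[0,0,0.1,0,0]]' | tail -3
python3 -m pendant '[[0,0,0.1,0,0],[0,0,0.1,0,0],[0,0,0.05,0,0],[0,0,0,0,0],[0,0,0,0,0]]' | tail -3
python3 -c "
from h import *
bal();rel([.507,.275,.158],101.35)"
```

```text
wrist_force: [0.8, -1.3, -5.5]
grip_width: 0.238
grasp_force: 117.8
wrist_force: [0.2, -0.1, -5.3]
grip_width: 0.235
grasp_force: 117.8
t 29.5 z 0.1659 px 5922 cols 237 386 y mm: from lo -6.3 from hi -8.3 F [ 0.4 -0.3 -4.7] M [-0.01 -0.02  0.06]
t 29.5 pos [0.5066 0.2748 0.1639] head 101.43 todo [-0.04  0.01  0.59] spin 0.08 F [ 0.4 -0.3 -4.7] w 0.239 g 117.8
```

```bash
python3 -m pendant '[[0,0,0.1,0,0],[0,0,0.1,0,0],[0,0,0.1,0,0],[0,0,0.1,0,0],[0,0,0.05,0,0],[0,0,0.05,0,0],[0,0,0,0,0],[0,0,0,0,0]]' | tail -3
python3 -c "
from h import *
rel([.507,.275,.158],101.35)"
python3 -m pendant '[[0,0,0.05,0,0],[0,0,0,0,0],[0,0,0,0,0]]' | tail -3
python3 -c "
from h import *
bal();rel([.507,.275,.158],101.35)"
```

```text
wrist_force: [-0.1, -0.7, -6.2]
grip_width: 0.238
grasp_force: 117.8
t 30.1667 pos [0.5066 0.2748 0.1588] head 101.43 todo [-0.04  0.01  0.08] spin 0.08 F [-0.1 -0.7 -6.2] w 0.238 g 117.8
wrist_force: [-0.4, -1.3, -4.9]
grip_width: 0.235
grasp_force: 117.8
t 30.47 z 0.1603 px 5922 cols 237 386 y mm: from lo -6.3 from hi -8.4 F [-0.5  0.2 -5.3] M [ 0.03  0.   -0.04]
t 30.4667 pos [0.5066 0.2748 0.1583] head 101.43 todo [-0.04  0.01  0.03] spin 0.08 F [-0.5  0.2 -5.3] w 0.239 g 117.8
```

```bash
python3 -m pendant '[[0,0,0.04,0,0],[0,0,0,0,0],[0,0,0,0,0]]' | tail -3
python3 -m pendant '[[0,0,0.04,0,0],[0,0,0,0,0],[0,0,0,0,0]]' | tail -3
python3 -c "
from h import *
bal();rel([.507,.275,.158],101.35)"
```

```text
wrist_force: [-2.1, -0.5, -0.5]
grip_width: 0.243
grasp_force: 118.3
wrist_force: [-3.9, -1.6, 7.9]
grip_width: 0.236
grasp_force: 120.0
t 31.02 z 0.16 px 5923 cols 237 386 y mm: from lo -6.3 from hi -8.3 F [-4.1 -3.   9. ] M [-0.5   0.78 -0.02]
t 31.0167 pos [0.5066 0.2748 0.158 ] head 101.43 todo [-0.04  0.01 -0.  ] spin 0.08 F [-4.1 -3.   9. ] w 0.242 g 120.0
```

```bash
python3 -m pendant '[[0,0,-0.03,0,0],[0,0,0,0,0],[0,0,0,0,0]]' 20 | tail -3
python3 -m pendant '[[0,0,0,0,0.24],[0,0,0,0,0.25],[0,0,0,0,0.26],[0,0,0,0,0.27],[0,0,0,0,0.28],[0,0,0,0,0.3],[0,0,0,0,0.35],[0,0,0,0,0.4],[0,0,0,0,0.5],[0,0,0,0,0.5],[0,0,0,0,0.5]]' | tail -3
python3 -c "
from h import *
bal();bal();rel([.507,.275,.158],101.35)
c=viewer.capture('wrist'); cv2.imwrite('pics/w3.png',c['img'][:,:,::-1])"
```

```text
wrist_force: [-3.2, -2.7, 6.3]
grip_width: 0.242
grasp_force: 119.0
wrist_force: [0.2, -0.0, -0.7]
grip_width: 0.499
grasp_force: 0.0
t 32.23 z 0.1598 px 5996 cols 237 386 y mm: from lo -6.3 from hi -8.2 F [ 0.2 -0.2  0.4] M [ 0.03 -0.04 -0.01]
t 32.28 z 0.1598 px 5999 cols 237 386 y mm: from lo -6.3 from hi -8.2 F [ 0.3  0.3 -0.1] M [-0.01  0.04 -0.01]
t 32.2833 pos [0.5066 0.2748 0.1578] head 101.43 todo [-0.04  0.01 -0.02] spin 0.08 F [ 0.3  0.3 -0.1] w 0.499 g 0.0
```

View pics/w3.png

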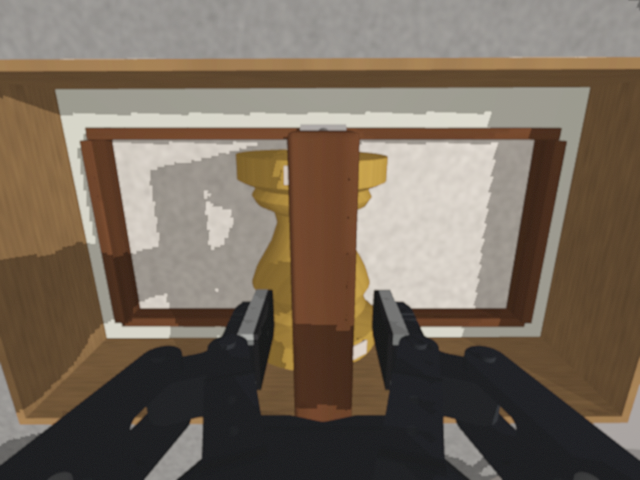

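The tray now lies flat on the foam inside the box. The baluster is under the bar (columns 237–386) and the fingers are open. Next I retreat upwards.

```bash
python3 -m pendant '[[0,0,-0.3,0,0.5],[0,0,-0.6,0,0.5],[0,0,-1,0,0.5],[0,0,-1,0,0.5],[0,0,-1,0,0.5],[0,0,-1,0,0.5],[0,0,-1,0,0.5],[0,0,-1,0,0.5],[0,0,-1,0,0.5],[0,0,-1,0,0.5],[0,0,-1,0,0.5],[0,0,-0.5,0,0.5],[0,0,0,0,0.5],[0,0,0,0,0.5],[0,0,0,0,0.5],[0,0,0,0,0.5],[0,0,0,0,0.5]]' | tail -3
python3 -c "
from h import *
c=viewer.capture('wrist'); cv2.imwrite('pics/w4.png',c['img'][:,:,::-1])
rel([.507,.275,.158],101.35)"
```

```text
wrist_force: [-0.0, -0.2, 0.3]
grip_width: 0.505
grasp_force: 0.0
t 33.8 pos [0.5065 0.2748 0.2615] head 101.44 todo [-6.000e-02  1.000e-02  1.035e+01] spin 0.09 F [ 0.1  0.3 -0.5] w 0.498 g 0.0
```

View pics/w4.png

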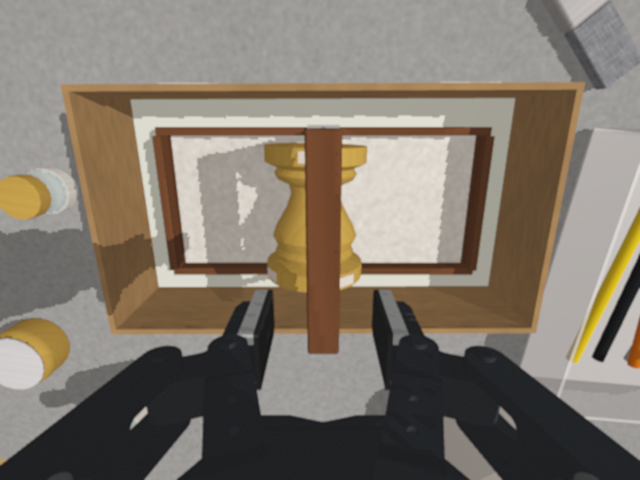

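The gripper is clear of the bar (now at 306–341). The tray is flat in the box and the baluster is under the handle (columns 265–367). I'm handing in.

```bash
python3 -c "
from station import bot
print(bot.sign_off())"
```

```text
the job is handed in; nothing more can be done
None
```

I handed the job in at about 34 s: the tray lies flat and released in the box, with the baluster still and about 7 mm from its middle under the handle. I centred it with quick shifts of the tray on the table before lifting, because the controls cannot tilt the tool. The tray was then held above the box for about 4 s, and the sign-off returned no verdict.

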